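# Switch on the dryer under its red guard

## Task

Switch on the film dryer: push the red guard up with a finger until it stands open by itself, flip the toggle beneath it fully over to the far side (away from the robot), then tip the guard back so that it drops shut over the switched-on toggle. Only push, gently, with the fingers; leave the yellow-guarded switch, the ink bottles, the tape and the scraper as they are.

Things in the scene. Friction and masses are not known exactly. Their poses are not given: they have to be found in the camera images.
- red_box: Black switch box, aluminium top plate, fixed to the bench, with a red hinged guard on top (for the film dryer's heater). 128 x 120 x 65 mm. Origin on the bench, x away from the robot towards the guard's hinge, y to the left, z up; it spans x -55 to 73 mm, y -60 to 60 mm, top at z = 65 mm. Turned up to 0.25 rad; the two boxes may be swapped.
- red_guard (a joint): Angle of the red guard, rad: 0 shut, 1.6 open at its stop. A light plastic hood (about 120 g), hinged at the far end of the box; its near end swings up and away from the robot. No spring: past about 1.1 rad it falls open and stays; pushed back below about 1.0 rad it drops shut. Shut: roof 111 to 115 mm above the bench, 80 mm wide, side walls and a front wall, open at the back; it reaches from the hinge to box x = -48 mm.
- red_lip (a point): Middle of the free edge of the red guard's lip, on its underside; moves with the guard. The lip is the roof running on past the front wall, 26 mm long, 4 mm thick, 80 mm wide, with open space under it for a fingertip. Shut, this point is at box x = -74 mm, z = 111 mm; fully open the lip is the upright top edge, about 190 mm above the bench.
- red_hinge (a point): Middle of the red guard's hinge line, fixed on the box (box x = 50 mm, z = 65 mm), along the box's y. With the guard open its roof stands upright about 50 mm beyond this line, its outer face away from the robot, with free bench behind it, and the top of the switch is bare.
- red_toggle (a joint): Angle of the white toggle under the red guard, rad: 0 is off (leaning 0.45 rad towards the robot), 0.9 is on (leaning 0.45 rad away, stop). Friction keeps it where it is left; about 2 N at its paddle moves it. Pivot at box x = -5 mm, z = 65 mm, along the box's y. Starts between 0 and 0.12.
- red_toggle_tip (a point): Top end of the red switch's toggle, 42 mm from its pivot; the paddle is 26 mm wide (along box y), 10 mm thick, and its upper 26 mm are white.
- yellow_box: Black switch box, aluminium top plate, fixed to the bench, with a yellow hinged guard on top (a twin of the red one, for another machine). 128 x 120 x 65 mm. Origin on the bench, x away from the robot towards the guard's hinge, y to the left, z up; it spans x -55 to 73 mm, y -60 to 60 mm, top at z = 65 mm. Turned up to 0.25 rad; the two boxes may be swapped.
- yellow_guard (a joint): Angle of the yellow guard, rad: 0 shut, 1.6 open at its stop. A light plastic hood (about 120 g), hinged at the far end of the box; its near end swings up and away from the robot. No spring: past about 1.1 rad it falls open and stays; pushed back below about 1.0 rad it drops shut. Shut: roof 111 to 115 mm above the bench, 80 mm wide, side walls and a front wall, open at the back; it reaches from the hinge to box x = -48 mm.
- yellow_lip (a point): Middle of the free edge of the yellow guard's lip, on its underside; moves with the guard. The lip is the roof running on past the front wall, 26 mm long, 4 mm thick, 80 mm wide, with open space under it for a fingertip. Shut, this point is at box x = -74 mm, z = 111 mm; fully open the lip is the upright top edge, about 190 mm above the bench.
- yellow_hinge (a point): Middle of the yellow guard's hinge line, fixed on the box (box x = 50 mm, z = 65 mm), along the box's y. With the guard open its roof stands upright about 50 mm beyond this line, its outer face away from the robot, with free bench behind it, and the top of the switch is bare.
- yellow_toggle (a joint): Angle of the white toggle under the yellow guard, rad: 0 is off (leaning 0.45 rad towards the robot), 0.9 is on (leaning 0.45 rad away, stop). Friction keeps it where it is left; about 2 N at its paddle moves it. Pivot at box x = -5 mm, z = 65 mm, along the box's y. Starts between 0 and 0.12.
- yellow_toggle_tip (a point): Top end of the yellow switch's toggle, 42 mm from its pivot; the paddle is 26 mm wide (along box y), 10 mm thick, and its upper 26 mm are white.
- cyan_ink: Loose white ink bottle with a blue label, 52 mm diameter, 120 mm tall, upright; origin at the centre of its underside. A bystander.
- magenta_ink: The same bottle with a red label. The two may be swapped. A bystander.
- tape: Loose roll of white tape lying flat, 90 mm diameter, 24 mm high; origin at the centre of its underside. A bystander.
- scraper: Loose spatula-shaped scraper, 200 mm long along its x, lying on the bench; origin under its middle. A bystander.
There are look-alikes about, which are no part of the job. What is shaped like the yellow_box but blue or turquoise is not meant. What is shaped like the red_box but purple is not meant.

How it is judged:
On the way, in this order (a step that is already met when the one before it is completed fails the run):
1. the red guard stands open (over 1.4 rad), the toggle still off (value of joint red_guard above 1.4 rad and value of joint red_toggle below 0.3 rad), for 0.2 s.
2. the toggle is flipped on (over 0.75 rad) while the red guard is open (value of joint red_toggle above 0.75 rad and value of joint red_guard above 1.2 rad), for 0.2 s.
3. the red guard is shut again (under 0.05 rad) with the toggle on (value of joint red_guard below 0.05 rad and value of joint red_toggle above 0.75 rad), for 0.2 s.
At the end, for the whole second after the job is handed in: Red guard shut (under 0.05 rad) over its toggle, which is on (over 0.75 rad of 0.9); yellow guard shut (under 0.05 rad) and its toggle still off (under 0.25 rad); bottles, tape and scraper within 25 mm of where they stood and not tipped (under 0.1 rad) (all of step 3 and value of joint yellow_guard below 0.05 rad and value of joint yellow_toggle below 0.25 rad and distance of each of cyan_ink, magenta_ink, tape, scraper from where it was at the start of the episode below 0.025 m and angle between each of cyan_ink, magenta_ink, tape, scraper's own z axis and vertical below 0.1 rad); the robot touches nothing.
It fails at once if the yellow guard is raised above 0.2 rad or its toggle moved beyond 0.25 rad (value of joint yellow_guard above 0.2 rad or value of joint yellow_toggle above 0.25 rad).
It fails at once if a bottle, the tape or the scraper is lifted, pushed or carried more than 25 mm (distance of any of cyan_ink, magenta_ink, tape, scraper from where it was at the start of the episode above 0.025 m).
It fails at once if the guard or toggle is squeezed or forced with more than 45 N (contact force between the fingers and red_guard above 45 N or contact force between the fingers and red_toggle above 45 N).
It also fails if it takes over 58 s, if anything falls off the work surface, if the arm or the gripper's body presses on something with over 40 N, if the wrist force passes 120 N, or if a joint passes its speed limit or range.

## Robot

A 6-joint arm with a two-finger parallel gripper is mounted at the origin on the work surface. World frame = base frame: x ahead of the robot, y to its left, z up, the work surface at z = 0. Lengths are in m, angles in rad, forces in N, time in s.
With the tool pointing down it reaches from about 0.275 to 0.975 m from the base axis. Payload 8.4 kg.
Tool frame: the origin (TCP) lies midway between the tips of the shut fingers; the grasp point (between the pads) lies 19 mm behind it; z points along the fingers, y is the line along which they close (so a half turn about z gives the same grasp; the last joint's range is limited). The gripper opens to 92 mm and grips with 3 to 60 N. Pads are 20 mm wide; open, the fingers measure 128 mm over their backs; the gripper's body (75 mm by 189 mm) begins 69 mm behind the grasp point.
Start: joints at [1.185, 0.353, 1.633, -0, 1.155, -0.002], TCP at [0.234, 0.58, 0.215] pointing down, gripper open.
Joint ranges: [-2.63, 2.63], [-0.92, 2.1], [0.06, 2.66], [-1.3, 4.44], [0, 2.69], [-3.02, 3.02]. Speed limits (rad/s): [2.22, 2.22, 2.79, 3.14, 3.14, 3.14].

## Interface

Orientations are given as a unit quaternion [w, x, y, z].
In Python, from rig import robot gives the robot as it stands.
- The arm moves only by the shell command python3 -m crank 'ROWS' [FORCE]. ROWS is JSON, a list that holds one entry, the list of rows, each a list of 5 numbers: the closure, from -1 (fully open) to 1 (shut), then the shift along the tool's x, y, z in m, then the turn about the tool's z in degrees. In form: [[[gripper, x, y, z, twist], ...]]. A call has 1 to 20 rows; each row shifts and turns the commanded pose from where the row before left it, along the tool's axes as they then stand; what a row does not reach is not made up. A row lasts 1/8 s, in which the tool goes at most 62.5 mm and 10.7 degrees, less where a joint would pass 70% of its speed; a pose out of reach is approached as far as the arm can. A call is refused whole if a number of a shift passes 0.0625 or a number of a turn 10.7, either way. A call with a gripper value outside its range is refused whole. The fingers move at their own pace and stop on an object; FORCE is the grip in N (left out, the last holds). Time passes only in rows, so rows that do not move let the fingers close. It gives the time, the measured TCP pose, the force, the opening and the grip force at its end, in the units of the state.
- robot.observe(): the state, without advancing time (a new reading comes with each control period).
- robot.snapshot(name): name is "side" or "top"; returns (picture, depth): 384x512x3 uint8, red, green, blue; 384x512 float32, m along the optical axis (not along the pixel's ray), 0 where there is no reading.
- robot.get_calibration(name): a dict with "fx", "fy", "cx", "cy" (pixels), "world_from_camera" (4x4, takes a point from camera to world coordinates). Camera axes: x right, y down, z forward; pixel columns grow to the right and rows downward; lengths in m; the calibration is good to about 2 mm. A picture is of the moment at which its call begins. get_calibration takes no time and is no camera call.
- robot.sign_off(): hands the job in; it is judged then, once.
The state is a dict: "time_s": time; "qpos": joint angles; "joint_velocities": joint speeds; "joint_efforts": joint torques, N m; "tcp_pos": TCP position; "ee_rot": TCP orientation; "contact_force": force on the tool from outside, world axes, zero at the start; "torque": the same for the moment, N m; "width": opening from 0.0 (shut) to 1.0 (fully open); "grasp_force": force on a finger pad.
Only numpy, scipy, OpenCV 4.12 (cv2) and the standard library are available. Lean on these libraries where they do the work, as an engineer would, in place of code of your own. Each camera call takes 0.05 s, during which the arm holds its last target. There are 200 camera calls.

## Working session

There is one attempt and no reset: what is moved stays moved. The work goes in short steps, Python scripts to look and compute and a shell command to move; the robot and the scene stay as the last step left them, time stands still between calls to the robot, and variables do not carry over. Pictures are saved under pics/ and viewed, at most 10 in all, crops included, and the job is handed in when it is done.

```bash
mkdir -p pics; ls; python3 - <<'E'
from rig import robot
import cv2,numpy as np
for n in("top","side"):
    p,d=robot.snapshot(n); cv2.imwrite(f"pics/{n}0.png",p[:,:,::-1]); np.savez(f"{n}0.npz",p=p,d=d)
    c=robot.get_calibration(n); print(n,c["fx"],c["cx"],c["cy"],np.round(c["world_from_camera"],3).tolist())
print(robot.observe())
E
```

```text
pics
top 445.4331004816152 254.48382417342995 189.67548036001025 [[-0.021, -0.988, 0.151, 0.395], [-1.0, 0.019, -0.012, 0.002], [0.009, -0.152, -0.988, 1.246], [0.0, 0.0, 0.0, 1.0]]
side 368.9460122885668 254.23135008155057 193.38512721681303 [[0.835, -0.392, 0.386, 0.219], [-0.55, -0.606, 0.575, -0.551], [0.009, -0.693, -0.721, 0.774], [0.0, 0.0, 0.0, 1.0]]
{'time_s': 0.1, 'qpos': array([ 1.18460494e+00,  3.53591322e-01,  1.63405110e+00, -1.14073317e-05,
        1.15520794e+00, -2.38306280e-03]), 'joint_velocities': array([ 5.51041254e-05, -6.06481171e-04, -1.11506728e-03, -3.18414594e-04,
       -2.21931653e-04,  8.40986646e-04]), 'joint_efforts': array([ 5.20860249e-04, -5.94912279e+01, -3.34932303e+01,  6.97774929e-02,
        1.84406724e-02, -3.85430678e-05]), 'tcp_pos': array([0.23385938, 0.57911699, 0.21393471]), 'ee_rot': array([-1.16292987e-04,  1.90726146e-01,  9.81643083e-01, -6.18031952e-04]), 'contact_force': array([-0.75074448,  0.0618196 ,  0.49707013]), 'torque': array([-0.06698218,  0.0646344 , -0.01473183]), 'grasp_force': 0.0, 'width': 0.9971816194503567}
```

View pics/top0.png

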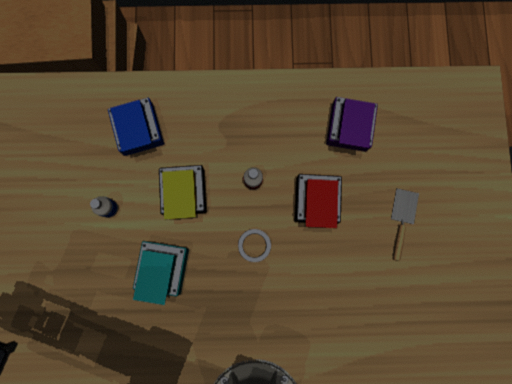

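View pics/side0.png

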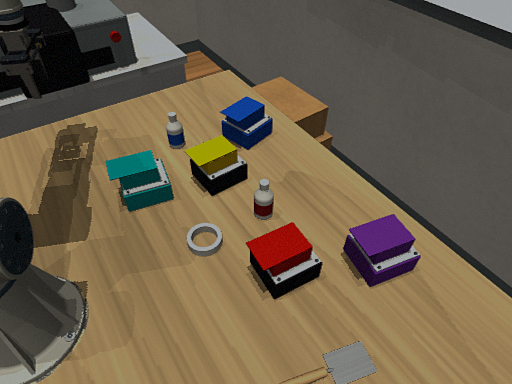

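The top view shows the red guard at about (322,203) with its lip towards the robot (bottom edge at row 227). The yellow guard is at (180,194), the bottles at (254,178) and (103,207), the tape at (255,245) and the scraper at (403,220). The side view agrees: red is the nearer box at (283,252).

```bash
cat > h.py <<'E'
from rig import robot
import cv2,numpy as np
def cal(n):
    c=robot.get_calibration(n); return c,np.array(c["world_from_camera"])
def pts(n,d,mask):
    c,T=cal(n); v,u=np.nonzero(mask&(d>0)); z=d[v,u]
    P=np.c_[(u-c["cx"])/c["fx"]*z,(v-c["cy"])/c["fy"]*z,z]; return P@T[:3,:3].T+T[:3,3]
def onplane(n,uv,h):
    c,T=cal(n); uv=np.asarray(uv,float).reshape(-1,2)
    r=np.c_[(uv[:,0]-c["cx"])/c["fx"],(uv[:,1]-c["cy"])/c["fy"],np.ones(len(uv))]@T[:3,:3].T
    return T[:3,3]+r*((h-T[2,3])/r[:,2])[:,None]
def redmask(p):
    h=cv2.cvtColor(p,cv2.COLOR_RGB2HSV); return ((h[...,0]<6)|(h[...,0]>174))&(h[...,1]>180)&(h[...,2]>80)
E
python3 - <<'E'
from h import *
for n in("top","side"):
    z=np.load(n+"0.npz");m=redmask(z["p"]).astype(np.uint8)
    k,l,s,ce=cv2.connectedComponentsWithStats(m); i=1+s[1:,4].argmax(); m=l==i
    P=pts(n,z["d"],m); r=P[(P[:,2]>.105)&(P[:,2]<.125)]
    print(n,s[i],len(r),np.median(r[:,2]))
    R=cv2.minAreaRect(r[:,:2].astype(np.float32)); print(R, cv2.boxPoints(R).round(4).tolist())
z=np.load("top0.npz")
for nm,uv,h in(("bottle",(254,174),.12),("tape",(255,245),.024),("scraper",(403,220),.01)): print(nm,onplane("top",uv,h).round(3))
E
```

```text
top [ 306  180   32   48 1410] 1402 0.11451042781067544
((0.5304098725318909, -0.18252412974834442), (0.07781657576560974, 0.12093283981084824), 85.81832122802734) [[0.4672999978065491, -0.21690000593662262], [0.5878999829292297, -0.2257000058889389], [0.5935999751091003, -0.14810000360012054], [0.47290000319480896, -0.13930000364780426]]
side [ 246  223   66   47 1703] 1685 0.11448260324956572
((0.5321196913719177, -0.18414324522018433), (0.08119967579841614, 0.1239205151796341), 85.65040588378906) [[0.4672999978065491, -0.2198999971151352], [0.5907999873161316, -0.22930000722408295], [0.597000002861023, -0.14839999377727509], [0.4733999967575073, -0.13899999856948853]]
bottle [[ 0.609 -0.011  0.12 ]]
tape [[ 0.43  -0.01   0.024]]
scraper [[ 0.491 -0.425  0.01 ]]
```

Both views agree: roof centre (0.531, -0.183) at z 0.1145, about 80 x 122 mm, yaw -0.073 rad. That puts the box origin at about (0.543, -0.184) and the lip edge at about (0.469, -0.178). After a twist of -17.8°, the tool axes equal box (-x, +y, -z). I'll shut the fingers and move in front of the lip.

```bash
python3 -m crank '[[[1,0,0,0,-8.9],[1,0,0,0,-8.9],[1,-0.016,-0.046,0,0],[1,-0.016,-0.046,0,0],[1,-0.016,-0.046,0,0],[1,-0.016,-0.046,0,0],[1,-0.016,-0.046,0,0],[1,-0.016,-0.046,0,0],[1,-0.016,-0.046,0,0],[1,-0.016,-0.046,0,0],[1,-0.016,-0.046,0,0],[1,-0.016,-0.046,0,0],[1,-0.016,-0.046,0,0],[1,-0.016,-0.046,0,0],[1,-0.016,-0.046,0,0],[1,-0.016,-0.046,0,0],[1,-0.016,-0.046,0,0],[1,-0.016,-0.046,0,0],[1,0,0,0,0],[1,0,0,0,0]]]' 10
cat >> h.py <<'E'
O=np.array([.543,-.184]);X=np.array([.9973,-.0734]);Y=np.array([.0734,.9973])
def box(P): P=np.atleast_2d(P); q=P[:,:2]-O; return np.c_[q@X,q@Y,P[:,2]]
def st():
    s=robot.observe(); q=s["ee_rot"]
    print("t",round(s["time_s"],2),"box",box(s["tcp_pos"]).round(4)[0],"q",q.round(4),"F",s["contact_force"].round(1),"w",round(s["width"],2))
E
python3 - <<'E'
from h import *
st(); p,d=robot.snapshot("side"); cv2.imwrite("pics/s1.png",cv2.resize(p[100:384,130:400,::-1],None,fx=2,fy=2))
E
```

```text
time_s: 2.6
tcp_pos: [0.4349, -0.1728, 0.2141]
ee_rot: [-0.001, 0.037, 0.999, 0.0]
contact_force: [-0.5, 0.8, -0.3]
width: 0.008
grasp_force: 0.0
t 2.6 box [-0.1086  0.0032  0.2141] q [-6.000e-04  3.700e-02  9.993e-01  4.000e-04] F [-0.5  0.8 -0.3] w 0.01
```

View pics/s1.png

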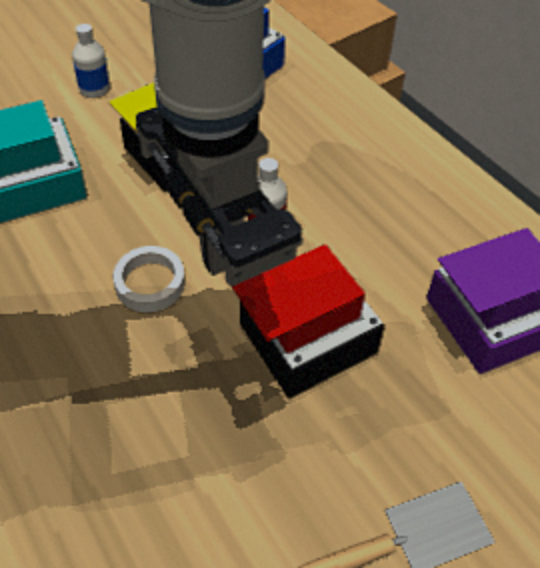

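The side view shows the shut fingers just in front of the red guard's lip, centred on it and well clear of the tape. Next I'll descend and approach until contact.

```bash
python3 -m crank '[[[1,0,0,0.03,0],[1,0,0,0.03,0],[1,0,0,0.03,0],[1,0,0,0.024,0],[1,-0.008,-0.001,0,0],[1,-0.006,-0.001,0,0],[1,-0.004,-0.001,0,0],[1,0,0,0,0]]]'; python3 -m crank '[[[1,-0.002,0,0,0],[1,0,0,0,0]]]';python3 -m crank '[[[1,-0.002,0,0,0],[1,0,0,0,0]]]';python3 -m crank '[[[1,-0.002,0,0,0],[1,0,0,0,0]]]'; python3 -c "from h import *;st()"
```

```text
time_s: 3.65
tcp_pos: [0.4542, -0.1777, 0.1013]
ee_rot: [0.001, 0.037, 0.999, -0.0]
contact_force: [0.8, 0.9, -0.1]
width: 0.005
grasp_force: 0.0
time_s: 3.9
tcp_pos: [0.4553, -0.1777, 0.1007]
ee_rot: [0.0, 0.037, 0.999, -0.0]
contact_force: [0.1, -0.3, -0.4]
width: 0.004
grasp_force: 0.0
time_s: 4.15
tcp_pos: [0.4574, -0.1779, 0.1006]
ee_rot: [0.0, 0.037, 0.999, -0.0]
contact_force: [-0.1, -0.3, -0.4]
width: 0.004
grasp_force: 0.0
time_s: 4.4
tcp_pos: [0.4595, -0.178, 0.1006]
ee_rot: [0.0, 0.037, 0.999, -0.0]
contact_force: [0.6, 0.6, 0.4]
width: 0.005
grasp_force: 0.0
t 4.4 box [-8.380e-02 -1.000e-04  1.006e-01] q [ 1.000e-04  3.650e-02  9.993e-01 -0.000e+00] F [0.6 0.6 0.4] w 0.01
```

```bash
python3 -m crank '[[[1,-0.003,0,0,0],[1,-0.003,0,-0.006,0],[1,-0.003,0,-0.006,0],[1,-0.0035,0,-0.006,0],[1,-0.0035,0,-0.006,0],[1,0,0,0,0]]]';  python3 - <<'E'
from h import *
st(); p,d=robot.snapshot("side"); cv2.imwrite("pics/s2.png",cv2.resize(p[150:330,200:360,::-1],None,fx=3,fy=3))
E
```

```text
time_s: 5.15
tcp_pos: [0.4725, -0.1788, 0.1244]
ee_rot: [-0.003, 0.036, 0.999, 0.0]
contact_force: [-10.8, -1.5, 5.4]
width: 0.006
grasp_force: 5.2
t 5.15 box [-7.070e-02  1.000e-04  1.244e-01] q [-2.900e-03  3.630e-02  9.993e-01  3.000e-04] F [-10.8  -1.5   5.4] w 0.01
```

View pics/s2.png

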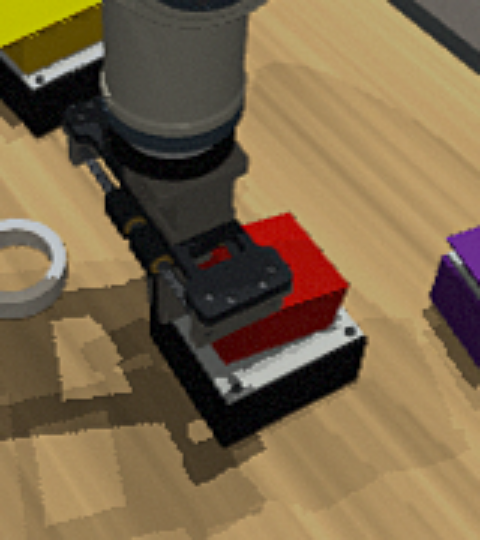

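The view shows the hood's side edge slightly lifted off the plate at the front, near (225,355). I'll measure the guard angle from depth.

```bash
cat >> h.py <<'E'
def guard(n="side",y=.038):
    p,d=robot.snapshot(n); P=pts(n,d,redmask(p)); B=box(P)
    B=B[(abs(B[:,1])<.06)&(B[:,0]>-.1)&(B[:,0]<.16)]
    print(n,"n",len(B))
    for a,b in zip(np.arange(-.1,.15,.02),np.arange(-.08,.17,.02)):
        m=(B[:,0]>=a)&(B[:,0]<b)&(abs(B[:,1])<y)
        if m.sum()>3: print("  x %.2f n %d zmax %.3f med %.3f min %.3f"%(a,m.sum(),B[m,2].max(),np.median(B[m,2]),B[m,2].min()))
E
python3 -c "
from h import *
guard('side'); guard('top'); st()"
```

```text
side n 479
  x -0.02 n 15 zmax 0.131 med 0.129 min 0.127
  x 0.00 n 25 zmax 0.126 med 0.123 min 0.121
  x 0.02 n 177 zmax 0.124 med 0.120 min 0.116
  x 0.04 n 213 zmax 0.119 med 0.116 min 0.112
top n 306
  x -0.02 n 6 zmax 0.130 med 0.126 min 0.124
  x 0.00 n 82 zmax 0.130 med 0.124 min 0.118
  x 0.02 n 96 zmax 0.126 med 0.120 min 0.114
  x 0.04 n 116 zmax 0.122 med 0.116 min 0.108
t 5.3 box [-7.090e-02  1.000e-04  1.241e-01] q [-3.000e-03  3.630e-02  9.993e-01  4.000e-04] F [-10.7  -0.9   7.1] w 0.0
```

The guard is at about 0.2 rad and following, with about 11 N. I'll continue along the arc.

```bash
python3 -m crank '[[[1,-0.003,0,-0.006,0],[1,-0.004,0,-0.006,0],[1,-0.0045,0,-0.006,0],[1,0,0,0,0]]]';  python3 - <<'E'
from h import *
guard();st()
E
```

```text
time_s: 5.8
tcp_pos: [0.4873, -0.1801, 0.1431]
ee_rot: [0.0, 0.037, 0.999, -0.0]
contact_force: [-3.0, -0.4, 1.3]
width: 0.006
grasp_force: 1.5
side n 268
  x -0.02 n 7 zmax 0.143 med 0.141 min 0.139
  x 0.00 n 32 zmax 0.140 med 0.135 min 0.131
  x 0.02 n 32 zmax 0.132 med 0.126 min 0.123
  x 0.04 n 78 zmax 0.124 med 0.118 min 0.114
  x 0.06 n 69 zmax 0.116 med 0.113 min 0.110
t 5.85 box [-5.620e-02 -1.000e-04  1.427e-01] q [ 2.000e-04  3.650e-02  9.993e-01 -1.000e-04] F [-3.4 -0.3  2.4] w 0.01
```

```bash
python3 -m crank '[[[1,-0.006,0,-0.005,0],[1,-0.007,0,-0.005,0],[1,-0.007,0,-0.005,0],[1,-0.007,0,-0.005,0],[1,-0.008,0,-0.004,0],[1,-0.008,0,-0.004,0],[1,0,0,0,0]]]';  python3 - <<'E'
from h import *
guard();st()
E
```

```text
time_s: 6.72
tcp_pos: [0.5305, -0.1832, 0.1709]
ee_rot: [0.0, 0.036, 0.999, -0.0]
contact_force: [-0.5, -0.1, 0.3]
width: 0.007
grasp_force: 0.1
side n 203
  x -0.02 n 41 zmax 0.187 med 0.142 min 0.136
  x 0.00 n 17 zmax 0.189 med 0.157 min 0.150
  x 0.04 n 31 zmax 0.147 med 0.136 min 0.128
  x 0.06 n 46 zmax 0.127 med 0.117 min 0.107
  x 0.08 n 10 zmax 0.107 med 0.105 min 0.103
t 6.78 box [-1.310e-02 -1.000e-04  1.706e-01] q [ 1.000e-04  3.650e-02  9.993e-01 -0.000e+00] F [-0.4  0.2  0.6] w 0.01
```

The guard is at about 0.8 rad with very low force. I'll push it over centre and back off.

```bash
python3 -m crank '[[[1,-0.008,0,-0.002,0],[1,-0.008,0,-0.001,0],[1,-0.008,0,0,0],[1,-0.007,0,0,0],[1,-0.006,0,0,0],[1,-0.006,0,0,0],[1,-0.005,0,0,0],[1,0,0,0,0],[1,0,0,0,0]]]';  python3 - <<'E'
from h import *
guard();st()
E
```

```text
time_s: 7.9
tcp_pos: [0.5773, -0.1866, 0.1735]
ee_rot: [-0.0, 0.037, 0.999, 0.0]
contact_force: [0.2, -0.5, -0.1]
width: 0.006
grasp_force: 0.0
side n 90
  x 0.02 n 46 zmax 0.165 med 0.161 min 0.157
  x 0.04 n 12 zmax 0.170 med 0.166 min 0.163
  x 0.06 n 4 zmax 0.171 med 0.170 min 0.169
t 7.95 box [ 3.440e-02 -1.000e-04  1.736e-01] q [-1.000e-04  3.660e-02  9.993e-01  0.000e+00] F [0.5 0.7 0.5] w 0.01
```

```bash
python3 -m crank '[[[1,0,0,0,0],[1,0.01,0,0,0],[1,0.03,0,0,0],[1,0.03,0,0,0],[1,0.04,0,0,0],[1,0,0,0,0]]]';  python3 - <<'E'
from h import *
guard();guard('top');st()
p,d=robot.snapshot("side"); cv2.imwrite("pics/s3.png",cv2.resize(p[130:330,190:370,::-1],None,fx=3,fy=3))
E
```

```text
time_s: 8.7
tcp_pos: [0.4647, -0.1781, 0.1735]
ee_rot: [-0.001, 0.037, 0.999, 0.0]
contact_force: [0.7, 0.4, -0.2]
width: 0.005
grasp_force: 0.0
side n 648
  x 0.04 n 65 zmax 0.165 med 0.162 min 0.153
  x 0.06 n 236 zmax 0.165 med 0.162 min 0.160
  x 0.08 n 236 zmax 0.164 med 0.161 min 0.159
  x 0.10 n 69 zmax 0.188 med 0.186 min 0.159
top n 542
  x 0.04 n 43 zmax 0.168 med 0.163 min 0.160
  x 0.06 n 237 zmax 0.167 med 0.162 min 0.157
  x 0.08 n 223 zmax 0.192 med 0.161 min 0.156
  x 0.10 n 27 zmax 0.190 med 0.187 min 0.184
t 8.8 box [-0.0752 -0.0003  0.1741] q [ 7.000e-04  3.680e-02  9.993e-01 -2.000e-04] F [-0.6  0.8 -0.3] w 0.01
```

View pics/s3.png

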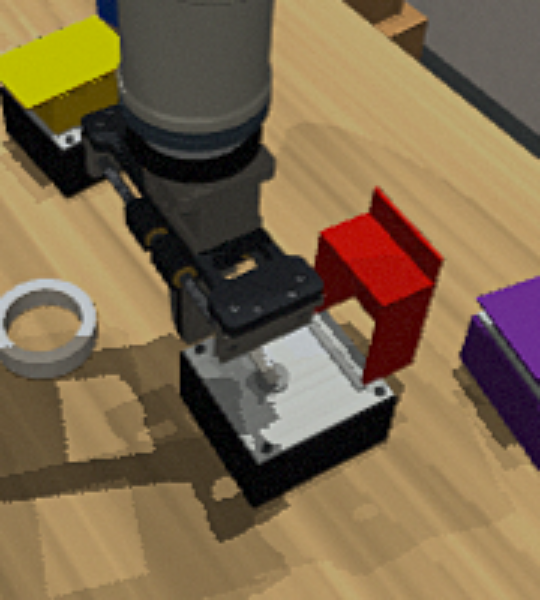

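The guard stands fully open (front wall level at z 0.162, lip top 0.188) and the toggle's base shows at (270,378). I'll lower in front of the toggle and push it over.

```bash
python3 -m crank '[[[1,0,0,0.03,0],[1,0,0,0.03,0],[1,0,0,0.027,0],[1,-0.015,0,0,0],[1,-0.012,0,0,0],[1,-0.005,0,0,0],[1,-0.005,0,0,0],[1,0,0,0,0]]]'; python3 -m crank '[[[1,-0.005,0,0,0],[1,-0.005,0,0,0],[1,-0.005,0,0,0],[1,0,0,0,0]]]'; python3 -m crank '[[[1,-0.004,0,0,0],[1,-0.003,0,0,0],[1,0,0,0,0]]]'; python3 -m crank '[[[1,-0.003,0,0,0],[1,0,0,0,0]]]'; python3 -c "from h import *;st()"
```

```text
time_s: 9.85
tcp_pos: [0.5051, -0.1813, 0.087]
ee_rot: [0.0, 0.036, 0.999, -0.0]
contact_force: [0.0, -0.4, -0.3]
width: 0.01
grasp_force: 0.0
time_s: 10.35
tcp_pos: [0.5202, -0.1824, 0.0866]
ee_rot: [0.0, 0.036, 0.999, -0.0]
contact_force: [0.8, 0.2, -0.2]
width: 0.003
grasp_force: 0.0
time_s: 10.72
tcp_pos: [0.5268, -0.1829, 0.0866]
ee_rot: [0.0, 0.036, 0.999, -0.0]
contact_force: [-1.3, 0.2, 1.9]
width: 0.005
grasp_force: 0.8
time_s: 10.98
tcp_pos: [0.5299, -0.1831, 0.0866]
ee_rot: [0.0, 0.037, 0.999, -0.0]
contact_force: [-1.6, 0.7, 2.3]
width: 0.008
grasp_force: 0.9
t 10.97 box [-0.0132 -0.0001  0.0866] q [ 1.000e-04  3.660e-02  9.993e-01 -0.000e+00] F [-1.6  0.7  2.3] w 0.01
```

Contact is now ~2 N as expected. I'll continue in small steps until the stop shows as a rise in force.

```bash
python3 -m crank '[[[1,-0.002,0,0,0],[1,0,0,0,0]]]' | grep -E "tcp|contact"; python3 -m crank '[[[1,-0.002,0,0,0],[1,0,0,0,0]]]'| grep -E "tcp|contact"; python3 -m crank '[[[1,-0.0015,0,0,0],[1,0,0,0,0]]]'| grep -E "tcp|contact"
```

```text
tcp_pos: [0.5317, -0.1832, 0.0865]
contact_force: [-0.7, 1.1, 1.2]
tcp_pos: [0.5336, -0.1834, 0.0864]
contact_force: [-1.7, -1.0, -0.3]
tcp_pos: [0.5341, -0.1834, 0.0863]
contact_force: [-6.0, -0.3, 2.6]
```

```bash
python3 -m crank '[[[1,-0.001,0,0,0],[1,0,0,0,0]]]' | grep -E "tcp|contact"; python3 -m crank '[[[1,0.01,0,0,0],[1,0.02,0,0,0],[1,0.03,0,0,0],[1,0,0,-0.04,0],[1,0.03,0,-0.04,0],[1,0.03,0,-0.02,0],[1,0,0,0,0]]]'; python3 - <<'E'
from h import *
st()
for n in("side","top"):
    p,d=robot.snapshot(n); B=box(pts(n,d,np.ones(d.shape,bool)))
    B=B[(abs(B[:,1])<.02)&(abs(B[:,0])<.045)&(B[:,2]>.075)&(B[:,2]<.125)]
    print(n,len(B)); 
    for z in np.arange(.075,.12,.005):
        m=(B[:,2]>=z)&(B[:,2]<z+.005)
        if m.any(): print(round(z,3),m.sum(),B[m,0].min().round(4),np.median(B[m,0]).round(4),B[m,0].max().round(4))
guard()
E
```

```text
tcp_pos: [0.5343, -0.1833, 0.0861]
contact_force: [-7.4, -0.1, 2.7]
time_s: 12.85
tcp_pos: [0.4163, -0.1751, 0.1882]
ee_rot: [0.002, 0.037, 0.999, -0.001]
contact_force: [1.7, -0.0, -0.4]
width: 0.002
grasp_force: 0.0
t 12.85 box [-0.127  -0.0004  0.1882] q [ 2.000e-03  3.690e-02  9.993e-01 -7.000e-04] F [ 1.7 -0.  -0.4] w 0.0
side 141
0.075 12 -0.0037 -0.0023 0.0021
0.08 16 -0.0016 0.0005 0.0069
0.085 26 0.0005 0.0025 0.012
0.09 20 0.0024 0.0047 0.0131
0.095 22 0.005 0.0071 0.0189
0.1 45 0.0074 0.0113 0.018
top 88
0.075 4 -0.0047 -0.0026 -0.0023
0.08 7 -0.0033 -0.0009 -0.0002
0.085 11 -0.0014 0.0009 0.0061
0.09 16 0.0007 0.0034 0.0133
0.095 12 0.0028 0.0055 0.0167
0.1 27 0.0071 0.0125 0.0164
0.105 11 0.0072 0.0099 0.0154
side n 648
  x 0.04 n 61 zmax 0.166 med 0.162 min 0.159
  x 0.06 n 241 zmax 0.165 med 0.162 min 0.159
  x 0.08 n 235 zmax 0.187 med 0.161 min 0.159
  x 0.10 n 66 zmax 0.189 med 0.186 min 0.159
```

The toggle leans about 0.42 rad away, so it is fully on, and the guard is still open. Next I'll go over and behind the guard.

```bash
python3 -m crank '[[[1,0,0,-0.04,0],[1,0,0,-0.04,0],[1,-0.04,0,0,0],[1,-0.045,0,0,0],[1,-0.045,0,0,0],[1,-0.045,0,0,0],[1,-0.045,0,0,0],[1,-0.045,0,0,0],[1,0,0,0,0],[1,0,0,0.035,0],[1,0,0,0.035,0],[1,0,0,0.03,0],[1,0,0,0,0]]]'; python3 - <<'E'
from h import *
st();guard()
p,d=robot.snapshot("side"); cv2.imwrite("pics/s4.png",cv2.resize(p[100:320,190:390,::-1],None,fx=2.7,fy=2.7))
E
```

```text
time_s: 14.62
tcp_pos: [0.6783, -0.1935, 0.1632]
ee_rot: [-0.003, 0.037, 0.999, 0.001]
contact_force: [-0.8, -0.6, 0.9]
width: 0.006
grasp_force: 0.0
t 14.62 box [0.1356 0.0005 0.1632] q [-3.000e-03  3.650e-02  9.993e-01  7.000e-04] F [-0.8 -0.6  0.9] w 0.01
side n 553
  x 0.04 n 54 zmax 0.164 med 0.162 min 0.159
  x 0.06 n 242 zmax 0.165 med 0.162 min 0.159
  x 0.08 n 172 zmax 0.188 med 0.161 min 0.159
  x 0.10 n 40 zmax 0.189 med 0.186 min 0.157
```

View pics/s4.png

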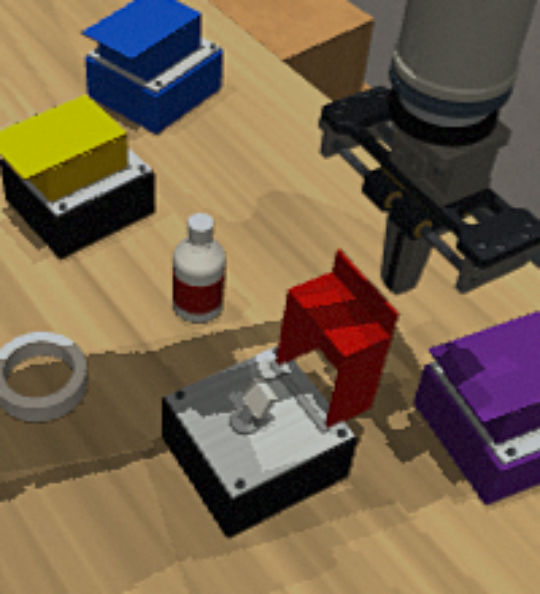

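The view shows the fingers behind the open guard, clear of it, with the toggle leaning away at (258,400). I'll push it back towards the robot.

```bash
python3 -m crank '[[[1,0.01,0,0,0],[1,0.008,0,0,0],[1,0.006,0,0,0],[1,0.006,0,0,0],[1,0.006,0,0,0],[1,0.006,0,0,0],[1,0.006,0,0,0],[1,0.006,0,0,0],[1,0.006,0,0,0],[1,0,0,0,0]]]'; python3 -m crank '[[[1,0.006,0,0,0],[1,0.006,0,0,0],[1,0.006,0,0,0],[1,0.005,0,0,0],[1,0.005,0,0,0],[1,0,0,0,0],[1,0,0,0,0],[1,0,0,0,0]]]'; python3 -c "
from h import *
st();guard()"
```

```text
time_s: 15.98
tcp_pos: [0.6202, -0.1897, 0.1665]
ee_rot: [-0.0, 0.037, 0.999, 0.0]
contact_force: [0.7, 0.8, 0.5]
width: 0.003
grasp_force: 0.0
time_s: 16.98
tcp_pos: [0.5931, -0.1877, 0.1666]
ee_rot: [0.0, 0.037, 0.999, -0.0]
contact_force: [0.0, -0.5, -0.0]
width: 0.006
grasp_force: 0.0
t 16.98 box [ 5.030e-02 -1.000e-04  1.666e-01] q [ 1.000e-04  3.650e-02  9.993e-01 -0.000e+00] F [ 0.  -0.5 -0. ] w 0.01
side n 497
  x -0.02 n 249 zmax 0.191 med 0.144 min 0.137
  x 0.00 n 163 zmax 0.191 med 0.177 min 0.149
  x 0.02 n 19 zmax 0.171 med 0.168 min 0.159
  x 0.04 n 4 zmax 0.142 med 0.131 min 0.128
```

```bash
python3 -m crank '[[[1,0.004,0,0,0],[1,0.004,0,0,0],[1,0.004,0,0,0],[1,0,0,0,0],[1,0,0,0,0],[1,0,0,0,0],[1,0,0,0,0]]]'|grep -E "tcp|contact"; python3 -c "
from h import *
st();guard()"
```

```text
tcp_pos: [0.581, -0.1868, 0.1666]
contact_force: [-0.5, 0.9, 0.1]
t 17.9 box [ 0.0381 -0.      0.1666] q [ 0.      0.0365  0.9993 -0.    ] F [-0.5  0.9  0.1] w 0.0
side n 1203
  x -0.08 n 170 zmax 0.118 med 0.114 min 0.111
  x -0.06 n 275 zmax 0.118 med 0.114 min 0.053
  x -0.04 n 260 zmax 0.117 med 0.114 min 0.111
  x -0.02 n 205 zmax 0.118 med 0.114 min 0.111
  x 0.00 n 140 zmax 0.117 med 0.114 min 0.112
  x 0.02 n 37 zmax 0.117 med 0.115 min 0.112
  x 0.04 n 27 zmax 0.117 med 0.114 min 0.113
```

The guard is shut, with its roof flat at 0.114. I'll retreat upwards, check once more and hand in.

```bash
python3 -m crank '[[[1,0,0,-0.04,0],[1,0,0,-0.04,0],[1,0,0,-0.03,0],[1,0,0,0,0],[1,0,0,0,0],[1,0,0,0,0],[1,0,0,0,0]]]'; python3 - <<'E'
from h import *
p,d=robot.snapshot("side"); cv2.imwrite("pics/s5.png",p[:,:,::-1]); guard()
E
```

```text
time_s: 18.82
tcp_pos: [0.5805, -0.1867, 0.2754]
ee_rot: [-0.001, 0.037, 0.999, 0.0]
contact_force: [-0.2, -0.8, -0.2]
width: 0.004
grasp_force: 0.0
side n 1202
  x -0.08 n 160 zmax 0.117 med 0.114 min 0.111
  x -0.06 n 233 zmax 0.117 med 0.115 min 0.053
  x -0.04 n 223 zmax 0.117 med 0.114 min 0.111
  x -0.02 n 193 zmax 0.118 med 0.114 min 0.112
  x 0.00 n 169 zmax 0.117 med 0.115 min 0.112
  x 0.02 n 89 zmax 0.118 med 0.114 min 0.112
  x 0.04 n 49 zmax 0.117 med 0.114 min 0.112
```

View pics/s5.png

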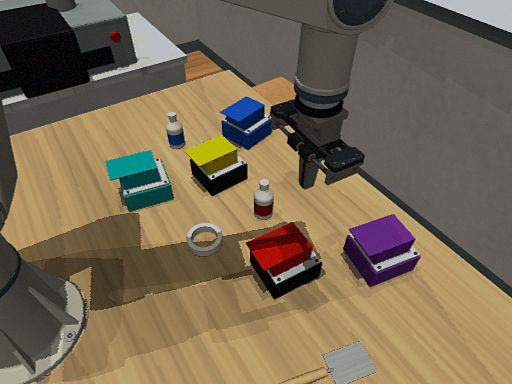

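The red guard is shut at (283,252), the other objects are where they were, and the arm is clear.

```bash
python3 -c "
from rig import robot
print(robot.sign_off())"
```

```text
the job is handed in; nothing more can be done
None
```

The film dryer is on: the red guard was opened, the toggle was pushed to its far stop and the guard dropped shut over it. I handed it in at about 19 s; the last picture shows the other objects in place and the arm clear, and no verdict was returned.

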